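# Start the shop's laminator warming with its rollers turning

## Task

Start the shop's laminator so that it warms up with its rollers turning: with a fingertip, tip the red mains rocker to on (push down its raised rear end), then tip the grey rocker next to it to hot (its raised rear end, by the red dot), then push the green run button fully in and let it come back up. Leave the stop and reverse buttons and the temperature dial alone, do not shove the machine, and do not shift, tip or lift anything that stands on it or around it.

Things in the scene. Friction and masses are not known exactly. Their poses are not given: they have to be found in the camera images.
- laminator: A4 pouch laminator, loose, 7 kg, white case 225 (x) x 388 (y) x 105 mm tall; origin under its middle at counter height, +x its rear, +y its left for the operator. Aluminium infeed table reaches 187 mm to -x, 57 mm high. The level top (z 105 mm) bears a dark panel, controls in a row at x -63; y of mains rocker 142, hot/cold rocker 84, dial 20, reverse -40, stop -93, run -146 mm
- mains (a joint): red mains rocker, a V-shaped paddle 36 mm long front to back, 24 mm wide, in a black bezel 2 mm high. rad: 0 = off (rear half raised, front half level), 0.40 = on (rear half level, front half raised). Two-position snap action: starts off, takes about 3.5 N on the raised end, snaps over by itself past 0.2 and stays
- mains_end (a point): middle of the width of the red rocker's rear (on) half, on its top face, 14 mm behind the pivot and 4 mm from the rear end; when off it stands about 10 mm above the panel, when on it lies about 5 mm above the panel. A green dot on the panel behind it marks the on end
- heat (a joint): dark grey hot/cold rocker, same size and snap action as the mains rocker. rad: 0 = cold (rear half raised), 0.40 = hot (rear half level, front half raised). Starts cold. A red dot on the panel behind its rear end marks hot, a blue dot at the front cold
- heat_end (a point): the same point on the hot/cold rocker's rear (hot) half, 14 mm behind its pivot; about 10 mm above the panel when cold, 5 mm when hot
- run (a joint): green run button, sprung, does not latch. m: 0 = up, 0.005 = fully in (about 1.6 N to start, 4 N fully in)
- run_top (a point): centre of the top of the green run button, a round cap 25 mm across standing 10 mm above the panel, in a steel collar 31 mm across and 2 mm high
- stop (a joint): red stop button, same make as the run button, 53 mm to its left; m, 0 = up, 0.005 = in
- stop_top (a point): centre of the top of the red stop button
- reverse (a joint): yellow reverse button, same make, 53 mm to the left of stop; m, 0 = up, 0.005 = in
- reverse_top (a point): centre of the top of the yellow reverse button
- dial_mark (a point): tip of the white pointer on the black temperature dial (28 mm across, 15 mm high), 12 mm from the dial's axis; the dial turns if rubbed
- figurine: small gold seated elephant figurine, 38 mm across its foot, 46 mm tall, loose on the laminator's top behind the control panel; origin at its foot
- glue_stick: glue stick standing beside the laminator's right end, 29 mm across, 86 mm tall, yellow with a red cap; origin at its foot
- pen_cup: blue pen cup beside the laminator's left end, 76 mm across, cup 95 mm, pens up to 145 mm tall; origin at its foot
- stapler: red and black stapler lying on the counter, 125 x 36 mm, 55 mm tall; origin under its middle
- tape_dispenser: blue tape dispenser with a roll, 150 x 60 mm, 91 mm tall; origin under its middle
- sweet_jar: amber jar with a red lid, 90 mm across, 120 mm tall; origin at its foot
- toy_egg: orange toy egg standing on its flat end, 60 mm across, 70 mm tall; origin at its foot
There are look-alikes about, which are no part of the job. Leave any pink look-alike of the tape_dispenser alone.

How it is judged:
By the outcome, as a careful person would: the job done as asked, in the order asked, and still so for the second after the job is handed in, with the robot touching nothing.
It also fails if it takes over 35 s, if anything falls off the work surface, if the arm or the gripper's body presses on something with over 40 N, if the wrist force passes 120 N, or if a joint passes its speed limit or range.

## Robot

A 6-joint arm with a two-finger parallel gripper is mounted at the origin on the work surface. World frame = base frame: x ahead of the robot, y to its left, z up, the work surface at z = 0. Lengths are in m, angles in rad, forces in N, time in s.
With the tool pointing down it reaches from about 0.3 to 0.875 m from the base axis. Payload 6.4 kg.
Tool frame: the origin (TCP) lies on the centre line of the jaws, within the pads' length; the fingertips stand 8 mm ahead of it and the grasp point (between the pads) lies 11 mm behind it; z points along the fingers, y is the line along which they close (so a half turn about z gives the same grasp; the last joint's range is limited). The gripper opens to 85 mm and grips with 20 to 120 N. Pads are 22 mm wide; open, the fingers measure 114 mm over their backs; the gripper's body (76 mm by 85 mm) begins 54 mm behind the grasp point. The pads swing forward as they close: fully open they stand 13 mm farther back than shut.
Start: joints at [0.918, 0.181, 1.607, -0, 1.354, -0.206], TCP at [0.248, 0.519, 0.239] pointing down, gripper open.
Joint ranges: [-2.99, 2.99], [-0.89, 2.07], [0.3, 2.58], [-1.14, 4.28], [0, 2.63], [-3.12, 3.12]. Speed limits (rad/s): [2.57, 2.57, 3.01, 3.14, 3.14, 3.14].

## Interface

Orientations are given as a unit quaternion [w, x, y, z].
In Python, from bench import ctrl gives the robot as it stands.
- The arm moves only by the shell command python3 -m handwheel 'ROWS' [OPENING]. ROWS is JSON, a list that holds one entry, the list of rows, each a list of 4 numbers: the shift along the tool's x, y, z each as a share of 20 cm, from -1 to 1, then the turn about the tool's z as a share of 1.5 rad, from -1 to 1. In form: [[[x, y, z, twist], ...]]. A call has 1 to 10 rows; each row is the pose to reach, as a shift and turn from the pose commanded when the call began, along the tool's axes at that moment; what a row does not reach only later rows make up. A row lasts 1/8 s, in which the tool goes at most 62.5 mm and 10.7 degrees, less where a joint would pass 70% of its speed; a pose out of reach is approached as far as the arm can. A call with a number of a shift or a turn outside -1 to 1 is refused whole. A call with a gripper value outside its range is refused whole. OPENING is the finger opening in mm, from 0 to 85.4, set as the call begins (- or left out, the last holds). The fingers move at their own pace and stop on an object; the grip force is fixed at half the most. Time passes only in rows, so rows that repeat a pose let the fingers close. It gives the time, the measured TCP pose, the force, the opening and the grip force at its end, in the units of the state.
- ctrl.get_obs(): the state, without advancing time (a new reading comes with each control period).
- ctrl.camera(name): name is "side" or "top"; returns a dict with "color" (384x512x3 uint8, red, green, blue), "range_z" (384x512 float32, m along the optical axis (not along the pixel's ray), 0 where there is no reading), "K" (3x3 intrinsics, pixels), "pose" (4x4, takes a point from camera to world coordinates). Camera axes: x right, y down, z forward; pixel columns grow to the right and rows downward; lengths in m; the calibration is good to about 2 mm. A picture is of the moment at which its call begins.
- ctrl.hand_in(): hands the job in; it is judged then, once.
The state is a dict: "time_s": time; "q": joint angles; "dq": joint speeds; "joint_efforts": joint torques, N m; "eef_pos": TCP position; "eef_rot": TCP orientation; "wrist_force": force on the tool from outside, world axes, zero at the start; "torque": the same for the moment, N m; "opening": opening from 0.0 (shut) to 1.0 (fully open); "grasp_force": force on a finger pad.
Only numpy, scipy, OpenCV 4.12 (cv2) and the standard library are available. Lean on these libraries where they do the work, as an engineer would, in place of code of your own. Each camera call takes 0.05 s, during which the arm holds its last target. There are 200 camera calls.

## Working session

There is one attempt and no reset: what is moved stays moved. The work goes in short steps, Python scripts to look and compute and a shell command to move; the robot and the scene stay as the last step left them, time stands still between calls to the robot, and variables do not carry over. Pictures are saved under pics/ and viewed, at most 10 in all, crops included, and the job is handed in when it is done.

```bash
mkdir -p pics
cat > h.py <<'E'
import numpy as np,cv2
from bench import ctrl
def shot(n):
    c=ctrl.camera(n); return c
def world(c,u,v,z=None):
    K,P=c["K"],c["pose"]
    d=P[:3,:3]@np.linalg.inv(K)@np.array([u,v,1.])
    o=P[:3,3]
    if z is not None: return o+d*(z-o[2])/d[2]
    return o+d*c["range_z"][int(round(v)),int(round(u))]
E
python3 - <<'E'
from h import *
np.set_printoptions(precision=3,suppress=True)
for n in("top","side"):
    c=shot(n); cv2.imwrite(f"pics/{n}0.png",c["color"][:,:,::-1]); np.savez(f"{n}0.npz",**c)
    print(n,c["K"],c["pose"])
o=ctrl.get_obs(); print(o)
E
```

```text
top [[483.157   0.    253.555]
 [  0.    483.157 196.631]
 [  0.      0.      1.   ]] [[ 0.009 -0.985  0.173  0.196]
 [-1.    -0.007  0.016  0.017]
 [-0.014 -0.174 -0.985  1.746]
 [ 0.     0.     0.     1.   ]]
side [[360.735   0.    258.39 ]
 [  0.    360.735 192.637]
 [  0.      0.      1.   ]] [[ 0.997 -0.045  0.065  0.415]
 [-0.079 -0.6    0.796 -1.043]
 [ 0.003 -0.799 -0.602  0.901]
 [ 0.     0.     0.     1.   ]]
{'time_s': 0.1, 'q': array([ 0.918,  0.181,  1.608, -0.   ,  1.354, -0.206]), 'dq': array([-0.001, -0.002, -0.002, -0.001,  0.002,  0.001]), 'joint_efforts': array([  0.001, -44.588, -35.224,  -0.   ,   0.004,  -0.   ]), 'eef_pos': array([0.248, 0.518, 0.238]), 'eef_rot': array([-0.   ,  0.222,  0.975, -0.001]), 'wrist_force': array([ 0.03 ,  0.016, -0.357]), 'torque': array([-0.011,  0.017,  0.022]), 'grasp_force': 0.0, 'opening': 0.9978193972209994}
```

View pics/top0.png

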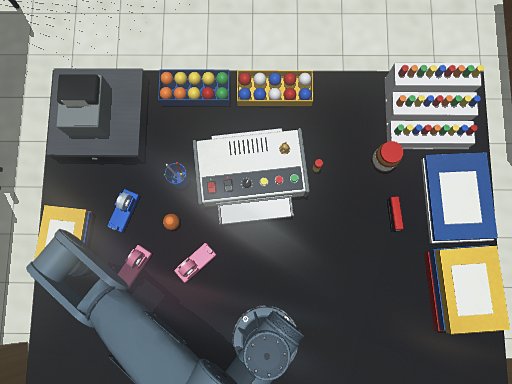

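View pics/side0.png

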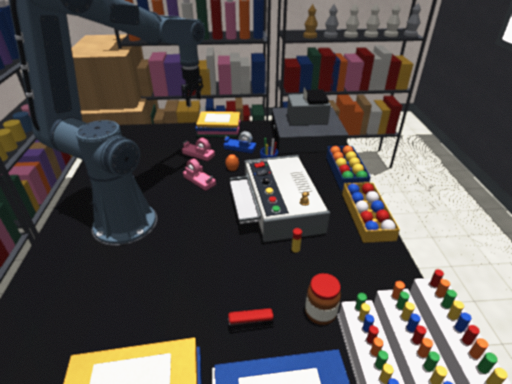

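The top view shows the laminator at about (250,165). Its row is the red rocker (212,187), grey rocker (229,185), dial (247,183), yellow (264,182), red stop (279,180) and green run (294,178). The figurine is at (285,147). The side view agrees. There is red at both ends of the row: the one next to the grey rocker at the left end (+y) is the mains, and the round one beside green is stop. Next I measure and confirm with a crop.

Run:
```python
from h import *
np.set_printoptions(precision=4,suppress=True)
c=dict(np.load("top0.npz")); im=c["color"]
crop=im[120:225,185:320,::-1]; cv2.imwrite("pics/crop0.png",cv2.resize(crop,None,fx=5.5,fy=5.5,interpolation=cv2.INTER_CUBIC))
hsv=cv2.cvtColor(im,cv2.COLOR_RGB2HSV)
pts={}
for nm,(lo,hi) in dict(green=((45,90,50),(85,255,255)),yellow=((22,120,100),(35,255,255)),red=((0,120,80),(8,255,255)),red2=((170,120,80),(180,255,255))).items():
    m=cv2.inRange(hsv,lo,hi); m[:170]=0;m[200:]=0;m[:,:200]=0;m[:,305:]=0
    n,l,s,ce=cv2.connectedComponentsWithStats(m)
    for i in range(1,n):
        if s[i,4]>1: u,v=ce[i]; print(nm,s[i],ce[i],world(c,u,v,.115),world(c,u,v))
# white case top outline
m=cv2.inRange(hsv,(0,0,150),(180,60,255)); m[:120]=0;m[230:]=0;m[:,:185]=0;m[:,:][:,320:]=0
P=[]
for v,u in zip(*np.nonzero(m)):
    w=world(c,u,v)
    if abs(w[2]-.105)<.012: P.append((u,v,w[2]))
P=np.array(P); print("top z",np.median(P[:,2]))
W=np.array([world(c,u,v,.105)[:2] for u,v,_ in P])
r=cv2.minAreaRect(W.astype(np.float32)*1000); print(r)
s=dict(np.load("side0.npz")); im=s["color"]
cv2.imwrite("pics/crop1.png",cv2.resize(im[150:245,225:335,::-1],None,fx=6,fy=6,interpolation=cv2.INTER_CUBIC))
hsv=cv2.cvtColor(im,cv2.COLOR_RGB2HSV)
for nm,(lo,hi) in dict(green=((45,90,50),(85,255,255)),yellow=((22,120,100),(35,255,255)),red=((0,120,80),(8,255,255)),red2=((170,120,80),(180,255,255))).items():
    m=cv2.inRange(hsv,lo,hi); m[:155]=0;m[220:]=0;m[:,:245]=0;m[:,290:]=0
    n,l,st,ce=cv2.connectedComponentsWithStats(m)
    for i in range(1,n):
        if st[i,4]>1: u,v=ce[i]; print("side",nm,st[i],ce[i],world(s,u,v,.115))
```

```text
green [291 174   7   8  40] [293.9   177.625] [ 0.5505 -0.0953  0.115 ] [ 0.551  -0.0955  0.1125]
green [210 178   2   2   3] [210.3333 178.6667] [0.545  0.1931 0.115 ] [0.5469 0.194  0.106 ]
yellow [261 178   6   7  37] [263.4595 181.0811] [0.5377 0.0095 0.115 ] [0.5374 0.0096 0.1164]
red [227 176   1   2   2] [227.  176.5] [0.553  0.1356 0.115 ] [0.5546 0.1361 0.1078]
red [276 176   7   7  37] [278.7838 179.2432] [ 0.5445 -0.0432  0.115 ] [ 0.5462 -0.0435  0.107 ]
red [208 182   7  10  28] [211.5714 184.75  ] [0.5236 0.1883 0.115 ] [0.524  0.1885 0.1129]
top z 0.10416950105374534
((597.2600708007812, 56.55206298828125), (225.30661010742188, 373.3644714355469), 7.057823657989502)
side green [266 164   1   2   2] [266.  164.5] [0.5451 0.1816 0.115 ]
side green [272 205   8   6  40] [275.65  207.525] [ 0.5519 -0.0934  0.115 ]
side yellow [266 187   7   6  33] [268.8788 189.8485] [0.5391 0.0097 0.115 ]
side red [255 162  10   5  35] [259.4857 164.4   ] [0.519  0.1843 0.115 ]
side red [269 197   7   5  26] [272.0769 198.8846] [ 0.5449 -0.0445  0.115 ]
side red2 [254 163   5   3   6] [255.6667 163.5   ] [0.5041 0.1922 0.115 ]
side red2 [263 162   2   2   2] [263.5 162.5] [0.5364 0.1974 0.115 ]
side red2 [256 167   3   1   3] [257. 167.] [0.5075 0.1659 0.115 ]
side red2 [269 172   2   1   2] [269.5 172. ] [0.5536 0.1264 0.115 ]
side red2 [269 196   8   5  11] [272.6364 197.1818] [ 0.548  -0.0349  0.115 ]
side red2 [269 200   2   2   2] [269.5 200.5] [ 0.5349 -0.053   0.115 ]
```

View pics/crop0.png

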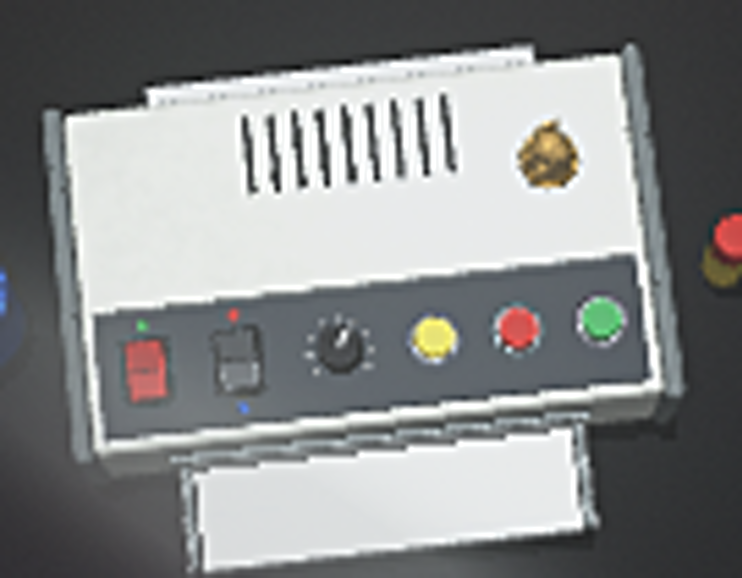

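View pics/crop1.png

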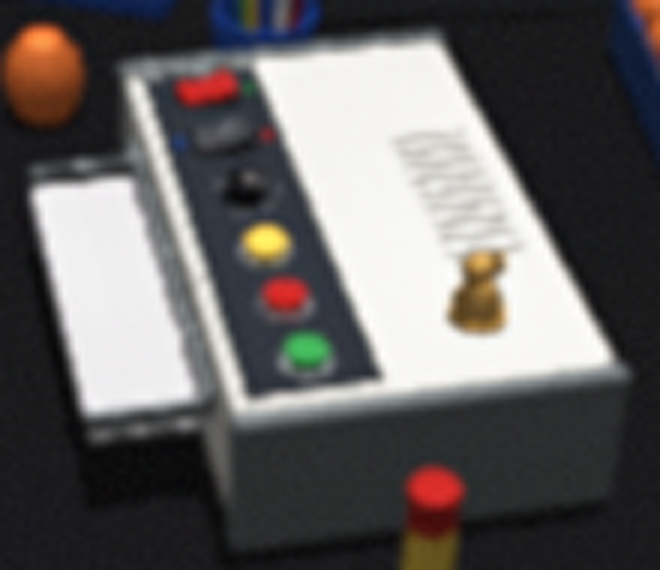

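The crops confirm it: the red rocker (crop 147,370) has the green dot behind it, the grey rocker (238,360) has red and blue dots, and the green button (602,320) is at the right end. The fit gives yaw 7.0° and origin (0.596, 0.057). That puts mains_end at (0.530, 0.192), heat_end at (0.537, 0.134) and run at (0.551, -0.095). The rectangle size, dot spacing and heights agree with the sizes given.

```bash
python3 -m handwheel '[[[-0.2,-0.09,0,0],[-0.45,-0.2,0,0],[-0.7,-0.31,0,0],[-0.9,-0.4,0,0],[-0.98,-0.43,0,0],[-0.98,-0.43,0,0]]]' 0
python3 -m handwheel '[[[-0.2,-0.09,0,-0.08],[-0.45,-0.2,0,-0.19],[-0.7,-0.31,0,-0.29],[-0.9,-0.4,0,-0.36],[-0.98,-0.43,0,-0.38],[-0.98,-0.43,0,-0.38],[-0.98,-0.43,0,-0.38]]]'
cat > d.py <<'E'
from h import *
import sys
from scipy.spatial.transform import Rotation as R
np.set_printoptions(precision=4,suppress=True)
o=ctrl.get_obs(); w,x,y,z=o["eef_rot"]; M=R.from_quat([x,y,z,w]).as_matrix()
t=dict(m=(.5301,.1919,.145),h=(.5372,.1344,.145),r=(.5512,-.095,.145))[sys.argv[1]]
print(o["time_s"],o["eef_pos"],o["wrist_force"],o["opening"],"yaxis",M[:,1],np.degrees(np.arctan2(M[1,1],M[0,1])))
print("share",M.T@(np.array(t)-o["eef_pos"])/.2)
E
python3 d.py m
```

```text
time_s: 0.85
eef_pos: [0.3883, 0.356, 0.2391]
eef_rot: [-0.0, 0.222, 0.975, -0.0]
wrist_force: [-1.0, -0.4, -0.3]
opening: -0.001
grasp_force: 0.0
time_s: 1.72
eef_pos: [0.5267, 0.1957, 0.239]
eef_rot: [-0.0, -0.062, 0.998, 0.0]
wrist_force: [-0.1, 0.4, 0.8]
opening: -0.0
grasp_force: 0.0
1.725 [0.5267 0.1957 0.239 ] [-0.108   0.4254  0.8326] -0.0003089669320042286 yaxis [-0.1239  0.9923  0.0006] 97.11777058034805
share [-0.0151 -0.0211  0.4702]
```

```bash
python3 -m handwheel '[[[-0.02,-0.02,0.15,0],[-0.025,-0.02,0.35,0],[-0.025,-0.02,0.45,0],[-0.025,-0.02,0.47,0],[-0.025,-0.02,0.47,0]]]'
python3 d.py m
python3 - <<'E'
from h import *
s=shot("side"); t=shot("top")
a=cv2.resize(s["color"][135:205,225:305],None,fx=5,fy=5,interpolation=cv2.INTER_CUBIC)
b=cv2.resize(t["color"][150:220,185:265],None,fx=5,fy=5,interpolation=cv2.INTER_CUBIC)
cv2.imwrite("pics/hov.png",np.hstack([a,b])[:,:,::-1])
E
```

```text
time_s: 2.35
eef_pos: [0.533, 0.1917, 0.1459]
eef_rot: [0.0, -0.062, 0.998, 0.0]
wrist_force: [-0.7, -0.0, 0.6]
opening: -0.001
grasp_force: 0.0
2.35 [0.533  0.1917 0.1459] [-0.7256 -0.0337  0.5698] -0.0005349157123875443 yaxis [-0.1239  0.9923  0.0002] 97.11704287400391
share [0.0143 0.003  0.0045]
```

View pics/hov.png

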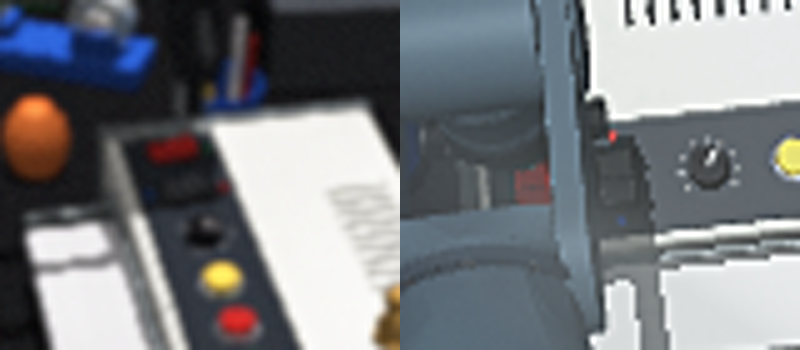

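The side crop (left) shows the rocker at (172,150) and the dark fingertips faintly above it around (183,100). The top view (right) is hidden by the arm. I'll project the tip as a check and press in small steps, watching the force.

```bash
python3 -m handwheel '[[[0.005,0,0.05,0],[0.005,0.0,0.07,0],[0.005,0,0.09,0],[0.005,0,0.1,0]]]'
python3 d.py m
python3 - <<'E'
from h import *
s=shot("side")
def pr(p):
    T=np.linalg.inv(s["pose"]); q=s["K"]@(T[:3,:3]@np.array(p)+T[:3,3]); return q[:2]/q[2]
o=ctrl.get_obs()["eef_pos"]; print(pr(o+[0,0,-.008]),pr([.5162,.1902,.115]))
cv2.imwrite("pics/m1.png",cv2.resize(s["color"][120:190,225:305,::-1],None,fx=8,fy=8,interpolation=cv2.INTER_CUBIC))
E
```

```text
time_s: 2.95
eef_pos: [0.532, 0.1905, 0.1249]
eef_rot: [-0.0, -0.062, 0.998, -0.0]
wrist_force: [0.7, 0.2, 1.6]
opening: 0.003
grasp_force: 0.8
2.95 [0.532  0.1905 0.1249] [0.7175 0.221  1.5579] 0.002659671225969651 yaxis [-0.1228  0.9924  0.    ] 97.05245768213032
share [ 0.0086  0.0079 -0.1004]
[262.56653086 163.05206057] [258.68634174 163.64799921]
```

View pics/m1.png

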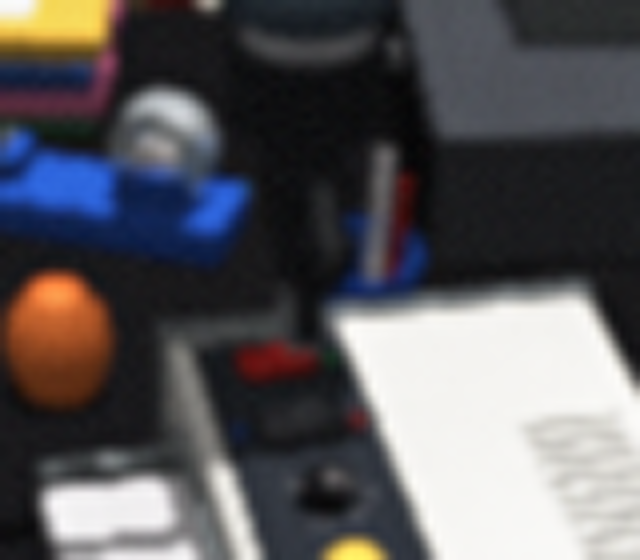

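The dark fingertip now meets the rear end of the red rocker at about (303,335), and the force is 1.6 N, so contact is starting. I press further.

```bash
python3 -m handwheel '[[[0,0,0.01,0],[0,0,0.02,0],[0,0,0.03,0],[0,0,0.03,0]]]'
python3 d.py m|head -1
```

```text
time_s: 3.5
eef_pos: [0.5314, 0.1906, 0.1186]
eef_rot: [-0.001, -0.062, 0.998, -0.0]
wrist_force: [1.3, 0.1, -0.4]
opening: -0.001
grasp_force: 0.0
3.5 [0.5314 0.1906 0.1186] [ 1.2836  0.0549 -0.4006] -0.001041694331925506 yaxis [-0.1229  0.9924  0.    ] 97.06225215683818
```

```bash
python3 -m handwheel '[[[0,0,-0.1,0],[0,0,-0.17,0],[0,-0.15,-0.17,0],[0,-0.29,-0.17,0],[0,-0.29,-0.15,0],[0,-0.29,-0.15,0]]]'
python3 d.py h
python3 - <<'E'
from h import *
s=shot("side")
cv2.imwrite("pics/m2.png",cv2.resize(s["color"][120:190,225:305,::-1],None,fx=8,fy=8,interpolation=cv2.INTER_CUBIC))
E
```

```text
time_s: 4.25
eef_pos: [0.5388, 0.1334, 0.1489]
eef_rot: [-0.0, -0.061, 0.998, 0.0]
wrist_force: [-0.6, -0.2, 0.2]
opening: -0.002
grasp_force: 0.0
4.25 [0.5388 0.1334 0.1489] [-0.5595 -0.1501  0.1796] -0.002159138378633896 yaxis [-0.1225  0.9925  0.0005] 97.0386660303282
share [0.0071 0.0058 0.0194]
```

View pics/m2.png

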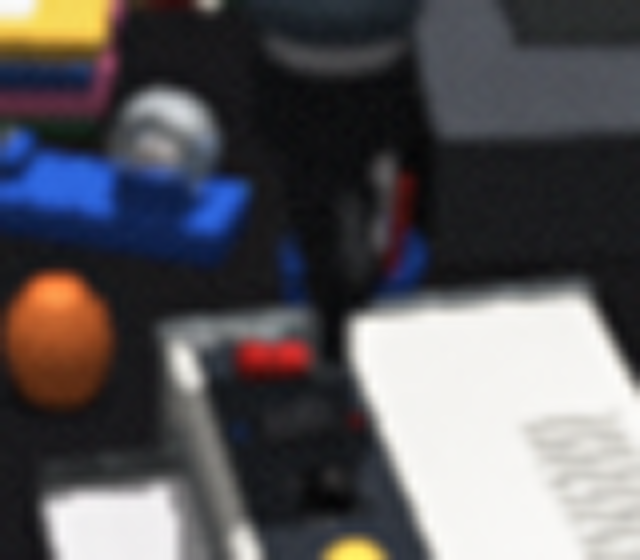

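The red rocker (275,358) has changed shape: its front is now up and bright, and its rear has dropped, so it is on. The fingertip hangs over the grey rocker's rear. I press that next, in the same way.

```bash
python3 -m handwheel '[[[0,0.003,0.06,0],[0,0.003,0.1,0],[0,0.003,0.12,0],[0,0.003,0.13,0],[0,0.003,0.14,0],[0,0.003,0.15,0],[0,0.003,0.152,0],[0,0.003,0.152,0]]]'
python3 d.py h|head -1
python3 -m handwheel '[[[0,0,-0.1,0],[0,0,-0.2,0],[0,0,-0.4,0],[0,-0.1,-0.5,0],[0,-0.35,-0.5,0],[0,-0.6,-0.5,0],[0,-0.85,-0.5,0],[0,-1,-0.5,0],[0,-1,-0.5,0],[0,-1,-0.5,0]]]'
python3 d.py r
python3 - <<'E'
from h import *
s=shot("side");t=shot("top")
b=cv2.resize(t["color"][170:205,200:260],(640,373),interpolation=cv2.INTER_CUBIC)
a=cv2.resize(s["color"][155:180,245:305],(640,227),interpolation=cv2.INTER_CUBIC)
cv2.imwrite("pics/h2.png",np.vstack([a,b])[:,:,::-1])
E
```

```text
time_s: 5.3
eef_pos: [0.539, 0.1335, 0.1188]
eef_rot: [-0.0, -0.062, 0.998, -0.0]
wrist_force: [0.5, -0.5, -0.5]
opening: -0.001
grasp_force: 0.0
5.3 [0.539  0.1335 0.1188] [ 0.4617 -0.458  -0.4991] -0.0009218338869620331 yaxis [-0.1228  0.9924 -0.0001] 97.0520739657708
time_s: 6.55
eef_pos: [0.5635, -0.0643, 0.2187]
eef_rot: [-0.0, -0.061, 0.998, 0.0]
wrist_force: [0.0, 0.1, 0.2]
opening: 0.001
grasp_force: 0.0
6.55 [ 0.5635 -0.0643  0.2187] [0.0258 0.0736 0.2184] 0.0010835621484069206 yaxis [-0.1227  0.9924  0.0006] 97.05019309257219
share [ 0.0797 -0.1448  0.3687]
```

View pics/h2.png

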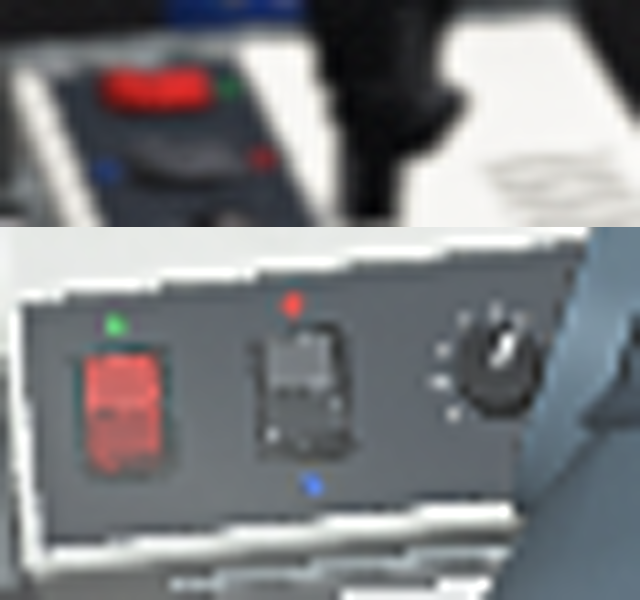

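The grey rocker's light half has moved from the front (before) to the rear (now, at 300,355), so it is hot. I compare the red rocker numerically with its first picture.

Run:
```python
from h import *
t0=np.load("top0.npz")["color"];s0=np.load("side0.npz");t=shot("top")["color"];s=shot("side")
for a in(t0,t): print("red col", a[180:195,210:213,0].mean(1).astype(int),"grey",a[178:195,227:231,0].mean(1).astype(int))
for c in(s0,s): print("side red R", c["color"][160:169,252:268,0])
```

```text
red col [100  83 184 187 181 179 179 149 196 198 198 207 140  94 111] grey [110  79  96 102 102 102 102  94 120 123 123 128 101  83 111 107 104]
red col [ 98  72 215 209 203 202 210 168 168 170 174 148 127  94 111] grey [109  73 120 122 120 122 133  95  93  96  98  92  87  80 107 104  98]
side red R [[108 114 119 119 119 125 131 128 115 109 113 118 129 135 144 184]
 [114 117 123 127 121 132 138 130 122 129 133 113  99  98 112 175]
 [ 94  85  94 105 108 119 134 149 159 176 178 145  89  59  67 133]
 [ 68  61  93 136 148 154 176 193 197 205 210 185 116  56  51  91]
 [ 49  58 114 177 199 202 207 211 211 209 206 188 125  63  45  64]
 [ 46  54 103 171 208 212 204 196 193 186 161 136  93  56  45  49]
 [ 43  47  70 127 173 178 163 141 132 120  90  69  55  46  46  46]
 [ 47  45  50  76 106 109  95  76  62  56  45  37  40  47  50  45]
 [ 46  49  48  49  58  56  51  46  42  44  44  47  49  52  51  48]]
side red R [[109 114 119 119 117 125 131 128 113 104 103 113 131 138 147 184]
 [115 115 124 134 134 137 138 126 103  84  84  93  97  98 114 177]
 [ 97  87 102 127 143 145 139 132 128 123 124 119  82  58  70 135]
 [ 68  60  86 136 173 182 174 171 186 195 195 181 112  52  50  91]
 [ 50  54  82 141 183 199 196 195 213 220 222 201 128  61  44  66]
 [ 50  48  72 118 154 177 188 193 205 207 204 188 126  64  42  50]
 [ 45  47  58  83 100 119 130 139 146 143 136 125  91  57  45  48]
 [ 46  49  48  52  55  58  63  64  68  63  61  59  53  46  49  50]
 [ 44  50  48  51  47  47  44  44  43  43  41  45  50  50  50  49]]
```

Both rockers are over: the bright half has swapped on each. Next is the run button.

```bash
python3 -m handwheel '[[[0.04,-0.08,0,0],[0.08,-0.145,0,0],[0.08,-0.145,0.15,0],[0.08,-0.145,0.3,0],[0.08,-0.145,0.4,0],[0.08,-0.145,0.45,0],[0.08,-0.145,0.46,0],[0.08,-0.145,0.46,0]]]'
python3 d.py r|head -1
python3 -m handwheel '[[[0,0,0.02,0],[0,0,0.03,0],[0,0,0.04,0],[0,0,0.04,0]]]'
```

```text
time_s: 7.75
eef_pos: [0.5519, -0.096, 0.1277]
eef_rot: [0.001, -0.061, 0.998, -0.0]
wrist_force: [-1.2, -0.1, -0.5]
opening: -0.001
grasp_force: 0.0
7.75 [ 0.5519 -0.096   0.1277] [-1.1506 -0.0972 -0.4892] -0.001269828492469969 yaxis [-0.1227  0.9924 -0.0007] 97.04803392295956
time_s: 8.25
eef_pos: [0.552, -0.0958, 0.1193]
eef_rot: [0.001, -0.062, 0.998, -0.0]
wrist_force: [0.3, -1.6, 2.5]
opening: -0.001
grasp_force: 1.5
```

```bash
python3 -m handwheel '[[[0,0,0.005,0],[0,0,0.01,0],[0,0,0.01,0]]]'; python3 -m handwheel '[[[0,0,0.004,0],[0,0,0.004,0],[0,0,0.004,0]]]'
```

```text
time_s: 8.62
eef_pos: [0.552, -0.0958, 0.118]
eef_rot: [0.001, -0.062, 0.998, -0.0]
wrist_force: [-0.9, 0.0, 9.4]
opening: 0.003
grasp_force: 4.5
time_s: 9.0
eef_pos: [0.552, -0.0959, 0.1179]
eef_rot: [0.001, -0.062, 0.998, -0.0]
wrist_force: [-3.4, -0.1, 14.0]
opening: -0.003
grasp_force: 7.1
```

The button is at its stop: the height held at 0.118 while the force rose to 14 N. I let it up, retreat and check.

```bash
python3 -m handwheel '[[[0,0,-0.05,0],[0,0,-0.2,0],[0,0,-0.45,0],[0,0,-0.7,0],[0.2,0,-0.8,0],[0.45,0,-0.8,0],[0.7,0,-0.8,0],[0.9,0,-0.8,0],[0.9,0,-0.8,0]]]'
python3 - <<'E'
from h import *
s=shot("side");t=shot("top")
cv2.imwrite("pics/end.png",np.hstack([cv2.resize(t["color"][110:230,160:330],(400,282)),cv2.resize(s["color"][135:255,220:390],(400,282))])[:,:,::-1])
def cs(im):
    hsv=cv2.cvtColor(im,cv2.COLOR_RGB2HSV); return hsv
for n,c in(("top",t),("side",s)):
    c0=np.load(n+"0.npz")["color"]
    for nm,lo,hi in(("green",(45,90,50),(85,255,255)),("yellow",(22,120,100),(35,255,255))):
        r=[]
        for im in(c0,c["color"]):
            m=cv2.inRange(cv2.cvtColor(im,cv2.COLOR_RGB2HSV),lo,hi)
            k=np.zeros_like(m)
            if n=="top": k[170:200,255:305]=1
            else: k[180:220,260:285]=1
            v,u=np.nonzero(m*k); r.append((len(u),u.mean().round(2),v.mean().round(2)) if len(u) else None)
        print(n,nm,r)
E
```

```text
time_s: 10.12
eef_pos: [0.3707, -0.1173, 0.2756]
eef_rot: [-0.0, -0.061, 0.998, 0.0]
wrist_force: [0.1, 0.8, 0.5]
opening: -0.001
grasp_force: 0.0
top green [(40, np.float64(293.9), np.float64(177.62)), (40, np.float64(293.9), np.float64(177.62))]
top yellow [(37, np.float64(263.46), np.float64(181.08)), (37, np.float64(263.46), np.float64(181.08))]
side green [(40, np.float64(275.65), np.float64(207.52)), (42, np.float64(275.64), np.float64(207.4))]
side yellow [(33, np.float64(268.88), np.float64(189.85)), (36, np.float64(268.92), np.float64(189.78))]
```

View pics/end.png

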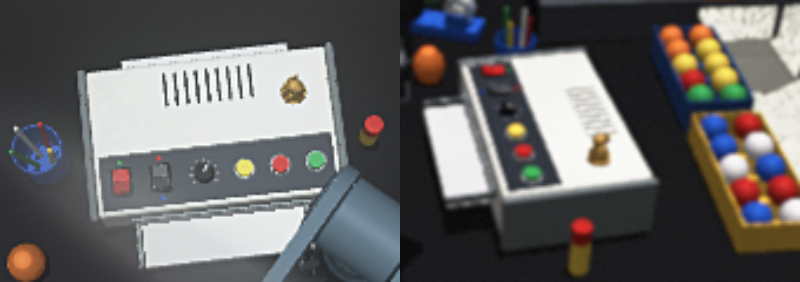

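The final picture shows the machine unmoved and the green button back up at (317,160). Both rockers are over, at (121,180) and (161,177), and the figurine, glue stick and pen cup are in place.

```bash
python3 -c "
from bench import ctrl
print(ctrl.hand_in())"
```

```text
the job is handed in; nothing more can be done
None
```

I tipped the mains rocker to on and the heat rocker to hot, then pushed the run button fully in and let it come back up; the final pictures showed the laminator and the things on and beside it where they started, and the job was handed in at about 10 s.

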